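# Clamp a lock case in the jig with the torque-limited lever

## Task

Gently slide the lock case along the jig until it is home against the end stop, then turn the clamp lever clockwise (seen from above) until the clamp holds the case against the fence and the lever's clutch slips. Stop as soon as it slips and let go, without disturbing the other things on the bench.

Things in the scene. Friction and masses are not known exactly. Their poses are not given: they have to be found in the camera images.
- jig: Fixed dark steel plate, top 12 mm above the bench, spanning x -210..40, y -142..30 mm, with two steel bars 22 mm tall: fence (200 mm, along x) and end stop (56 mm, across the far end). Origin: bench level, inner corner of the bars; z up. Fence face: plane y = 0, case on its -y side. Stop face: plane x = 0, case on its -x side. Clamp spindle at x 0, y -105 mm.
- case: Loose flat metal lock case, 95 (x) x 70 (y) x 28 (z) mm, 0.35 to 0.6 kg, brass strip on its -x end, where it is pushed. Lies on the plate about parallel to the fence, 25 to 60 mm short of the stop, 5 to 10 mm off the fence. Origin: centre of its underside. Home and flush: x -47.5, y -35, z 12 mm in the jig's frame. Sliding takes 2 to 12 N; more than 45 N damages it.
- clamp: Swing clamp: upright steel spindle with a level arm 63 mm long, 16 mm wide, mid-height 28 mm above the bench. Origin: spindle axis at the plate's top; x along the arm. Turned clockwise by the lever it swings in until its tip screw presses the long side of the case to the fence, after 0.5 to 1.4 rad. Stiff, it stays where left; turning it takes 4 to 8 N at the lever's knob.
- clamp_screw (a point): Point on the arm's middle line, 55 mm from the spindle axis, where the brass tip screw crosses it. The screw's round tip (12 mm diameter) points to the arm's -y and sticks out 20 to 40 mm from here, set differently every time and not measured; it meets the case near the middle of its long side, with the arm about along the jig's -x.
- lever: Torque-limited lever on the spindle: black hub, steel bar. Origin: spindle axis, 61 mm above the bench; bar at 0.87 rad anticlockwise from its x. Its x is parallel to the clamp's x until the clutch slips; the yaw between them is the slip. It slips at a steady 19 N (1.6 N m) at the knob, the clamp standing still. Needed: 0.03 to 0.16 rad of slip (2.5 to 13.5 mm at the knob). Stays where left.
- lever_knob (a point): Middle of the lever's upright round black knob: 26 mm diameter, 45 mm tall (73 to 118 mm above the bench), 85 mm from the spindle axis; this point is 96 mm above the bench. Rigid on the bar, with free room round it; can be gripped from above or pushed sideways.
- padlock: Brass padlock standing on the bench, 45 x 20 x 70 mm; leave alone. Origin: centre of its underside.
- wood_box: Small open wooden box, 80 x 100 x 50 mm; leave alone. Origin: centre of its underside.
- screwdriver: Screwdriver lying on the bench along its x; leave alone. Origin on its underside.
- oil_can: Small grey bottle, 40 mm diameter, 90 mm tall; leave alone. Origin: centre of its underside.
Mind the look-alikes: they are no part of the job. Of the things like the case, leave any that is green or orange; of the rest the smaller one is meant.

How it is judged (in metres and radians):
On the way, in this order (a step that is already met when the one before it is completed fails the run):
1. the case is home against the end stop, lying on the plate (x of case in the frame of jig above -0.05 m and z of case in the frame of jig below 0.016 m), for 0.2 s.
2. with the case home and flush with the fence, the clamp presses it and the lever's clutch has slipped (all of step 1 and y of case in the frame of jig above -0.0375 m and angle between the x axis of case and the x axis of jig, either way round below 0.04 rad and angle between the x axis of lever and the x axis of clamp, either way round above 0.03 rad and contact force between clamp and case above 1 N), for 0.2 s.
At the end, for the whole second after the job is handed in: The case lies flat on the plate, within 2.5 mm of the end stop and of the fence and parallel to it within 0.04 rad, at rest; the clamp still presses it with more than 1 N; the lever has slipped 0.03 to 0.16 rad past the clamp (all of step 2 and angle between the x axis of lever and the x axis of clamp, either way round below 0.16 rad and linear speed of case below 0.01 m/s); the robot touches nothing.
It fails at once if the lever is turned on after the clutch slips (more than 0.16 rad of slip) (angle between the x axis of lever and the x axis of clamp, either way round above 0.16 rad).
It fails at once if the case is pushed with more than 45 N (contact force between any of the fingers, the arm and case above 45 N).
It fails at once if a bystander is moved by more than 20 mm (distance of any of padlock, wood_box, screwdriver, oil_can from where it was at the start of the episode above 0.02 m).
It also fails if it takes over 72 s, if anything falls off the work surface, if the arm or the gripper's body presses on something with over 40 N, if the wrist force passes 120 N, or if a joint passes its speed limit or range.

## Robot

A 6-joint arm with a two-finger parallel gripper is mounted at the origin on the work surface. World frame = base frame: x ahead of the robot, y to its left, z up, the work surface at z = 0. Lengths are in mm, angles in rad, forces in N, time in s.
With the tool pointing down it reaches from about 300 to 775 mm from the base axis. Payload 14.6 kg.
Tool frame: the origin (TCP) lies between the finger pads; the fingertips stand 17 mm ahead of it and the grasp point (between the pads) lies 2 mm behind it (manip.tip_reach is the distance from the TCP to the fingertips, in mm); z points along the fingers, y is the line along which they close (so a half turn about z gives the same grasp; the last joint's range is limited). The gripper opens to 94 mm and grips with 3 to 60 N. Pads are 16 mm wide; open, the fingers measure 119 mm over their backs; the gripper's body (75 mm by 177 mm) begins 78 mm behind the grasp point.
Start: joints at [-1.28, 0.3, 1.521, -0, 1.321, -0.067], TCP at [192.611, -515.161, 222.446] pointing down, gripper open.
Joint ranges: [-3.03, 3.03], [-0.79, 2.21], [0.23, 2.52], [-1.04, 4.18], [0, 3.07], [-2.55, 2.55]. Speed limits (rad/s): [2.22, 2.22, 2.57, 3.14, 3.14, 3.14].

## Interface

Orientations are given as [roll, pitch, yaw] about the fixed x, y, z axes, in that order (R = Rz(yaw) Ry(pitch) Rx(roll)).
In Python, from cell import manip, viewer gives the robot as it stands.
- The arm moves only by the tool apply_moves, never from a script. Its argument "moves" is a list of rows, each a list of 3 entries, a list of its own where there are three numbers: the shift along the tool's x, y, z each as a share of 0.25 m, from -1 to 1, then the turn, a rotation vector about the tool's x, y, z each as a share of pi rad, from -1 to 1, then the closure, from 0 (fully open) to 1 (shut). In form: [[[dx, dy, dz], [wx, wy, wz], grip], ...]. A call has 1 to 12 rows; each row is the pose to reach, as a shift and turn from the pose commanded when the call began, along the tool's axes at that moment, turning the shorter way round; what a row does not reach only later rows make up. A row lasts 1/12 s, in which the tool goes at most 41.7 mm and 7.16 degrees, less where a joint would pass 70% of its speed; a pose out of reach is approached as far as the arm can. A call with a number of a shift or a turn outside -1 to 1 is refused whole. A call with a gripper value outside its range is refused whole. The fingers move at their own pace and stop on an object; "squeeze" is the grip in N (left out, the last holds). Time passes only in rows, so rows that repeat a pose let the fingers close. It gives the time, the measured TCP pose, the force, the opening and the grip force at its end, in the units of the state.
- manip.read_state(): the state, without advancing time (a new reading comes with each control period).
- viewer.camera(name): name is "scene" or "top" or "wrist"; returns the picture (400x640x3 uint8, blue, green, red); there is no depth.
- viewer.camera_info(name): a dict with "camera_matrix" (3x3 intrinsics, pixels), "R" (3x3) and "t" (3): a world point X has camera coordinates R X + t. Camera axes: x right, y down, z forward; pixel columns grow to the right and rows downward; lengths in mm; the calibration is good to about 2 mm. The wrist camera is an equidistant fisheye: a pixel r from the principal point sees the ray r / f radians off the axis. A picture is of the moment at which its call begins: read the wrist's pose just before it. camera_info takes no time and is no camera call; for the wrist camera it gives the pose at the moment of the call.
- manip.sign_off(): hands the job in; it is judged then, once.
The state is a dict: "clock": time; "joints": joint angles; "qd": joint speeds; "effort": joint torques, N m; "eef_pos": TCP position; "eef_rot": TCP orientation; "wrist_force": force on the tool from outside, world axes, zero at the start; "moment": the same for the moment, N m; "finger_gap": finger opening in mm; "finger_force": force on a finger pad.
Only numpy, scipy, OpenCV 4.12 (cv2) and the standard library are available. Lean on these libraries where they do the work, as an engineer would, in place of code of your own. Each camera call takes 0.05 s, during which the arm holds its last target. There are 200 camera calls.

## Working session

There is one attempt and no reset: what is moved stays moved. The work goes in short steps, Python scripts to look and compute and a tool call to move; the robot and the scene stay as the last step left them, time stands still between calls to the robot, and variables do not carry over. Pictures are saved under pics/ and viewed, at most 10 in all, crops included, and the job is handed in when it is done.

Besides the shell and the picture viewer there is one more tool, called after "Request:" as a command line: name --argument value ..., lists and objects as JSON in quotes. apply_moves: Moves the arm, as the interface text tells. Shift numbers are shares of 0.25 m and turn numbers shares of pi rad, none past 1 either way. Its arguments: {"type":"object","properties":{"moves":{"type":"array"},"squeeze":{"type":"number"}},"required":["moves"]}

```bash
mkdir -p pics; ls; python3 - <<'E'
from cell import manip, viewer
import cv2,json
for n in("scene","top"):
    cv2.imwrite(f"pics/{n}0.png",viewer.camera(n)); i=viewer.camera_info(n); print(n,i)
s=manip.read_state();print(s)
E
```

```text
pics
scene {'camera_matrix': array([[422.80366291,   0.        , 323.23702728],
       [  0.        , 422.80366291, 204.48466059],
       [  0.        ,   0.        ,   1.        ]]), 'R': array([[-0.45600675,  0.88977429, -0.01896194],
       [ 0.47127804,  0.22334533, -0.85323729],
       [-0.75495355, -0.39801831, -0.52117806]]), 't': array([ 184.11955405, -196.85562983, 1379.28357245])}
top {'camera_matrix': array([[387.84232446,   0.        , 317.01852829],
       [  0.        , 387.84232446, 210.49129606],
       [  0.        ,   0.        ,   1.        ]]), 'R': array([[ 0.02699027, -0.99963304, -0.00230471],
       [-0.99133664, -0.02646965, -0.12865078],
       [ 0.12854257,  0.00575706, -0.99168728]]), 't': array([ 61.34990011, 567.17718175, 898.47159225])}
{'clock': 0.1, 'joints': array([-1.27963304e+00,  3.00369353e-01,  1.52151360e+00,  1.47895896e-05,
        1.32074941e+00, -6.65916662e-02]), 'qd': array([ 8.03698629e-04, -3.08418920e-03, -1.32642279e-03, -6.12352338e-05,
        2.39569284e-04, -5.56744868e-04]), 'effort': array([-5.67161969e-04, -5.32639074e+01, -3.53286195e+01,  7.08807749e-02,
        2.34064437e-02, -5.41888471e-05]), 'eef_pos': array([ 192.53390211, -514.95561025,  221.97069112]), 'eef_rot': array([-3.14055620e+00, -8.34790397e-05,  3.57751238e-01]), 'wrist_force': array([ 0.18147383, -0.74553862, -0.40957575]), 'moment': array([ 0.06343517,  0.03117304, -0.06426608]), 'finger_force': 0.0, 'finger_gap': 94.32947879167475}
```

View pics/top0.png

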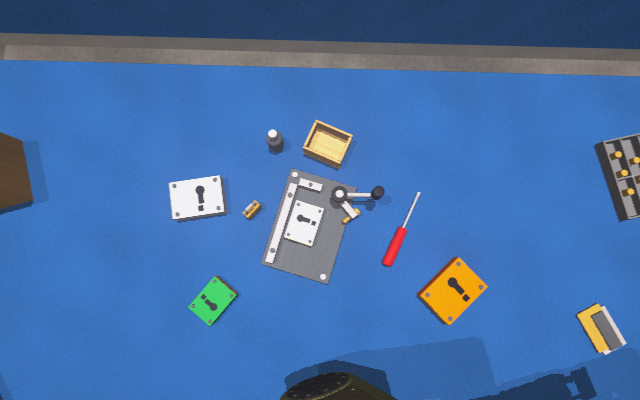

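View pics/scene0.png

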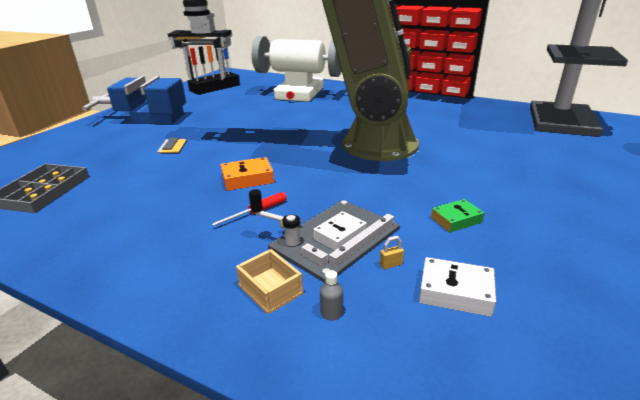

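Case candidates in the top view are white large (197,198), white small on the plate (304,223), green (213,300) and orange (453,290). Green and orange are excluded. Of the two white ones, the smaller at (304,223) is meant, and it also lies on the jig. The clamp spindle is near (339,194), the knob near (377,192), and the screw tip near (350,215). I'll confirm with an enlarged crop.

```bash
cat > h.py <<'E'
import numpy as np,cv2
from cell import manip,viewer
def px2w(n,uv,z):
    i=viewer.camera_info(n);K,R,t=i["camera_matrix"],i["R"],i["t"]
    c=-R.T@t; d=R.T@np.linalg.inv(K)@np.array([uv[0],uv[1],1.])
    return c+d*(z-c[2])/d[2]
def w2px(n,X):
    i=viewer.camera_info(n);p=i["camera_matrix"]@(i["R"]@np.asarray(X,float)+i["t"]);return p[:2]/p[2]
E
python3 - <<'E'
from h import *
im=cv2.imread("pics/top0.png")
c=im[155:295,250:410]; cv2.imwrite("pics/crop1.png",cv2.resize(c,None,fx=5,fy=4.285*5/4.285*0.857,interpolation=cv2.INTER_CUBIC) if 0 else cv2.resize(c,(640,560),interpolation=cv2.INTER_CUBIC))
hsv=cv2.cvtColor(im,cv2.COLOR_BGR2HSV)
m=((hsv[...,1]<60)&(hsv[...,2]>130)).astype(np.uint8)
m[:, :250]=0;m[:,400:]=0;m[:160]=0;m[300:]=0
for k in cv2.findContours(m,cv2.RETR_EXTERNAL,cv2.CHAIN_APPROX_NONE)[0]:
    if cv2.contourArea(k)>15: print(cv2.contourArea(k),cv2.minAreaRect(k))
E
```

```text
106.0 ((348.8638610839844, 209.11143493652344), (18.7156925201416, 6.9656147956848145), 50.710594177246094)
43.5 ((339.2500305175781, 193.25001525878906), (7.77817440032959, 7.071067810058594), 45.0)
6249.5 ((315.74798583984375, 227.5618438720703), (83.37049865722656, 101.2550277709961), 17.81888771057129)
```

View pics/crop1.png

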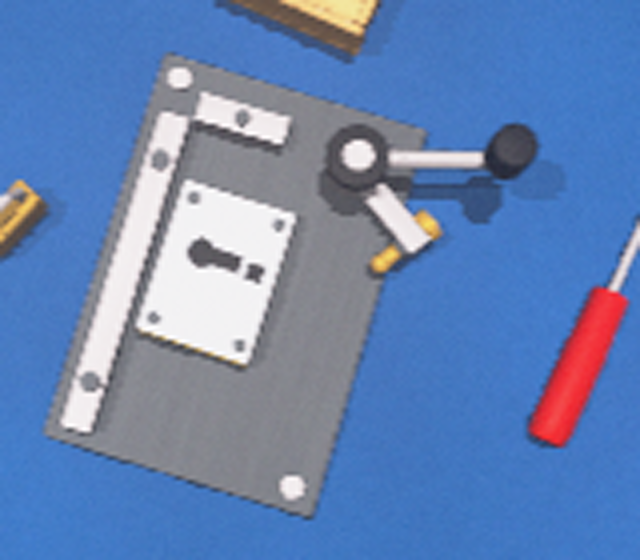

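The crop shows a white small case with a brass strip on its lower (robot-side) end. The fence is to its left, the end stop above it, and the clamp arm with brass screw and the lever knob to its right. This is the one meant. Next I'll measure precisely.

```bash
python3 - <<'E'
from h import *
im=cv2.imread("pics/top0.png")
hsv=cv2.cvtColor(im,cv2.COLOR_BGR2HSV)
m=((hsv[...,1]<70)&(hsv[...,2]>190)).astype(np.uint8)
m[:, :250]=0;m[:,400:]=0;m[:160]=0;m[300:]=0
for k in cv2.findContours(m,cv2.RETR_EXTERNAL,cv2.CHAIN_APPROX_NONE)[0]:
    if cv2.contourArea(k)<15: continue
    b=cv2.boxPoints(cv2.minAreaRect(k))
    for z in (34,40) :
        w=np.array([px2w("top",p,z)[:2] for p in b]); e=w-np.roll(w,1,0)
        print(z,cv2.contourArea(k),w.mean(0).round(1),np.linalg.norm(e,axis=1).round(1),np.degrees(np.arctan2(e[:,1],e[:,0])).round(1))
    print(b.round(1).tolist())
k=((hsv[...,2]<60)).astype(np.uint8);k[:,:325]=0;k[:,395:]=0;k[:180]=0;k[215:]=0
for c in cv2.findContours(k,cv2.RETR_EXTERNAL,cv2.CHAIN_APPROX_NONE)[0]:
    if cv2.contourArea(c)>15: print("dark",cv2.contourArea(c),cv2.minEnclosingCircle(c),px2w("top",cv2.minEnclosingCircle(c)[0],118))
# plate by not-blue
n=((hsv[...,1]<110)).astype(np.uint8);n[:,:250]=0;n[:,400:]=0;n[:165]=0;n[300:]=0
c=max(cv2.findContours(n,cv2.RETR_EXTERNAL,cv2.CHAIN_APPROX_NONE)[0],key=cv2.contourArea)
print([ (p[0].tolist(),px2w("top",p[0],12)[:2].round(1).tolist()) for p in cv2.approxPolyDP(c,3,True)])
E
```

```text
34 20.5 [408.6  59.4] [11.7 11.8 11.7 11.8] [   1.5  -88.4 -178.6   91.6]
40 20.5 [408.8  59.4] [11.6 11.8 11.6 11.7] [   1.5  -88.4 -178.6   91.6]
[[320.0, 274.0], [325.0, 274.0], [325.0, 279.0], [320.0, 279.0]]
34 67.5 [452.7 185.8] [18.1 26.8 18.2 26.8] [  73.4  -16.1 -106.7  163.7]
40 67.5 [452.6 185.1] [18.  26.7 18.1 26.6] [  73.4  -16.1 -106.7  163.7]
[[264.5, 260.5], [268.1000061035156, 249.6999969482422], [275.29998779296875, 252.10000610351562], [271.70001220703125, 262.8999938964844]]
34 88.5 [570.9  -0.7] [43.  15.  43.1 15. ] [  40.8  -48.6 -139.3  131.2]
40 88.5 [ 5.7e+02 -2.0e-01] [42.7 14.9 42.8 14.9] [  40.8  -48.6 -139.3  131.2]
[[341.0, 204.39999389648438], [345.70001220703125, 200.39999389648438], [357.1000061035156, 214.10000610351562], [352.3999938964844, 218.0]]
34 1097.5 [536.3 108.2] [69.8 95.6 70.7 95.3] [  73.2  -16.3 -107.1  163.2]
40 1097.5 [535.7 108. ] [69.3 95.  70.2 94.7] [  73.2  -16.3 -107.1  163.2]
[[283.5, 236.5], [296.0, 199.0], [323.6000061035156, 208.1999969482422], [311.1000061035156, 245.6999969482422]]
34 44.0 [608.8 -23.1] [ 4.9 55.9  4.9 5
[... 1018 characters left out ...]
[   2.   -88.5 -178.1   91.5]
40 18.0 [652.9 133.7] [ 9.9 12.2  9.9 12.2] [   2.   -88.5 -178.1   91.5]
[[292.0, 172.0], [297.0, 172.0], [297.0, 176.0], [292.0, 176.0]]
[([291, 168], [674.4, 144.9]), ([261, 263], [436.1, 209.5]), ([327, 284], [390.2, 47.8]), ([345, 225], [534.3, 6.8]), ([342, 220], [546.5, 14.4]), ([347, 215], [559.3, 2.3]), ([347, 222], [541.9, 2.0]), ([355, 217], [554.8, -17.5]), ([355, 207], [579.8, -17.1]), ([360, 213], [565.1, -29.7]), ([350, 206], [581.9, -4.7]), ([353, 197], [604.7, -11.8]), ([376, 199], [601.2, -69.0]), ([383, 189], [626.9, -86.2]), ([377, 186], [634.1, -71.2]), ([371, 193], [616.0, -56.4]), ([356, 192], [617.5, -19.1]), ([355, 187], [630.1, -16.4])]
```

```bash
cat >> h.py <<'E'
from scipy.spatial.transform import Rotation as Ro
YAW=-0.27; O=np.array([629.6,126.3]); C,S=np.cos(YAW),np.sin(YAW)
J=lambda x,y:O+x*np.array([C,S])+y*np.array([-S,C])
def go(p,yaw,p0=None,yaw0=None):
    "print shares from (p0,yaw0)= measured to world p, tool-down yaw"
    s=manip.read_state(); R0=Ro.from_euler("xyz",s["eef_rot"] if yaw0 is None else [np.pi,0,yaw0]); p0=s["eef_pos"] if p0 is None else p0
    d=R0.inv().apply(np.array(p)-p0)/250; w=(R0.inv()*Ro.from_euler("xyz",[np.pi,0,yaw])).as_rotvec()/np.pi
    print("shift",d.round(4),"turn",w.round(4))
E
python3 - <<'E'
from h import *
print(J(-163,-42),J(0,-105),px2w("top",(378.75,191.25),118))
p0=np.array([192.6,-515.1,222.4])
go([*J(-163,-42),190],YAW,p0,.358)
# after first half of straight move
E
```

```text
[461.30262355 129.29884653] [601.59319915  25.10405588] [601.36378784 -59.34317519 118.        ]
shift [ 1.9099 -2.0376  0.1296] turn [ 0.     -0.      0.1999]
```

Request:
apply_moves --moves '[[[0.95, -1, 0.1], [0, 0, 0.2], 0.65], [[0.95, -1, 0.1], [0, 0, 0.2], 0.65], [[0.95, -1, 0.1], [0, 0, 0.2], 0.65], [[0.95, -1, 0.1], [0, 0, 0.2], 0.65], [[0.95, -1, 0.1], [0, 0, 0.2], 0.65], [[0.95, -1, 0.1], [0, 0, 0.2], 0.65], [[0.95, -1, 0.1], [0, 0, 0.2], 0.65], [[0.95, -1, 0.1], [0, 0, 0.2], 0.65], [[0.95, -1, 0.1], [0, 0, 0.2], 0.65], [[0.95, -1, 0.1], [0, 0, 0.2], 0.65], [[0.95, -1, 0.1], [0, 0, 0.2], 0.65], [[0.95, -1, 0.1], [0, 0, 0.2], 0.65]]'

```text
clock: 1.1
eef_pos: [327.4, -198.3, 197.5]
eef_rot: [3.141, 0.0, -0.27]
wrist_force: [-0.2, 0.4, -0.6]
finger_gap: 32.8
finger_force: 0.0
```

```bash
python3 -c "
from h import *
s=manip.read_state();print(s['eef_rot'],s['joints'])
go([*J(-163,-42),190],YAW)"
```

```text
[ 3.14144555e+00  4.01724749e-05 -2.70421445e-01] [-6.40216505e-01 -5.78335248e-02  1.98287008e+00 -1.61719444e-04
  1.21654039e+00  1.20105736e+00]
shift [ 0.1661 -1.4058  0.0297] turn [ 0.      0.     -0.0001]
```

Request:
apply_moves --moves '[[[0.1, -1, 0.03], [0, 0, 0], 0.65], [[0.1, -1, 0.03], [0, 0, 0], 0.65], [[0.1, -1, 0.03], [0, 0, 0], 0.65], [[0.1, -1, 0.03], [0, 0, 0], 0.65], [[0.1, -1, 0.03], [0, 0, 0], 0.65], [[0.1, -1, 0.03], [0, 0, 0], 0.65], [[0.1, -1, 0.03], [0, 0, 0], 0.65], [[0.1, -1, 0.03], [0, 0, 0], 0.65]]'

```text
clock: 1.77
eef_pos: [418.8, 37.0, 189.5]
eef_rot: [3.141, 0.001, -0.268]
wrist_force: [0.6, -1.3, 0.4]
finger_gap: 33.0
finger_force: 0.0
```

```bash
python3 -c "
from h import *
go([*J(-163,-42),190],YAW);go([*J(-163,-42),38],YAW)"
```

```text
shift [ 0.066  -0.4012 -0.0021] turn [0.0001 0.0003 0.0005]
shift [ 0.0666 -0.4014  0.6059] turn [0.0001 0.0003 0.0005]
```

Request:
apply_moves --moves '[[[0.066, -0.4, 0], [0, 0, 0], 0.65], [[0.066, -0.4, 0], [0, 0, 0], 0.65], [[0.066, -0.4, 0], [0, 0, 0], 0.65], [[0.066, -0.4, 0.15], [0, 0, 0], 0.65], [[0.066, -0.4, 0.3], [0, 0, 0], 0.65], [[0.066, -0.4, 0.45], [0, 0, 0], 0.65], [[0.066, -0.4, 0.55], [0, 0, 0], 0.65], [[0.066, -0.4, 0.605], [0, 0, 0], 0.65], [[0.066, -0.4, 0.605], [0, 0, 0], 0.65], [[0.066, -0.4, 0.605], [0, 0, 0], 0.65]]'

```text
clock: 2.6
eef_pos: [461.3, 126.6, 38.8]
eef_rot: [3.141, 0.001, -0.273]
wrist_force: [0.0, 0.5, -0.2]
finger_gap: 33.0
finger_force: 0.0
```

```bash
python3 -c "
from h import *
cv2.imwrite('pics/top1.png',cv2.resize(viewer.camera('top')[155:305,220:420],(800,600),interpolation=cv2.INTER_CUBIC))
print(manip.read_state()['wrist_force'])
go([*J(-145,-42),38],YAW)"
```

```text
[1.33648249 0.97229635 0.36530201]
shift [ 0.0678 -0.0082  0.0064] turn [-0.0001 -0.0002 -0.0008]
```

View pics/top1.png

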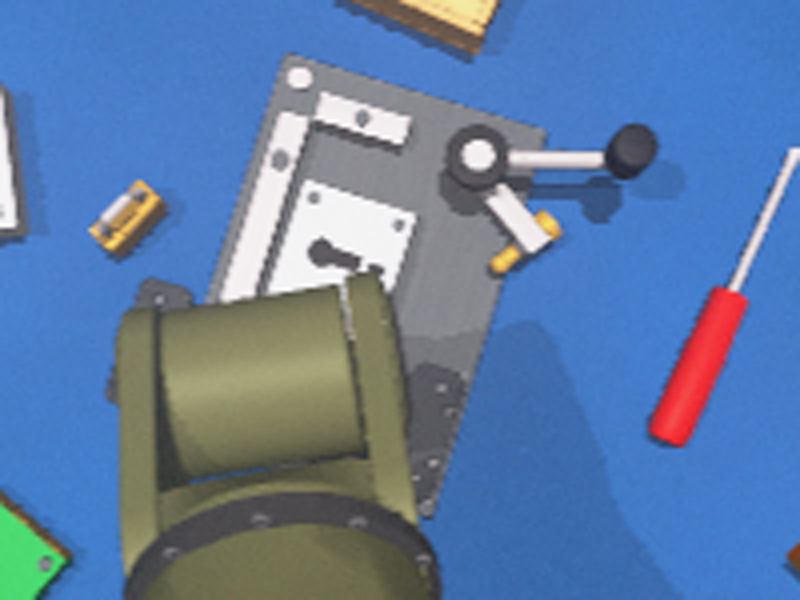

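The picture shows the gripper over the near end of the plate, behind the case (top-right corner at crop (415,215)), with nothing disturbed. Now I'll push gently.

Request:
apply_moves --moves '[[[0.03, -0.006, 0], [0, 0, 0], 0.65], [[0.06, -0.006, 0], [0, 0, 0], 0.65], [[0.068, -0.006, 0], [0, 0, 0], 0.65], [[0.076, -0.006, 0], [0, 0, 0], 0.65], [[0.084, -0.006, 0], [0, 0, 0], 0.65], [[0.092, -0.006, 0], [0, 0, 0], 0.65], [[0.1, -0.006, 0], [0, 0, 0], 0.65], [[0.108, -0.006, 0], [0, 0, 0], 0.65], [[0.116, -0.006, 0], [0, 0, 0], 0.65], [[0.124, -0.006, 0], [0, 0, 0], 0.65], [[0.132, -0.006, 0], [0, 0, 0], 0.65], [[0.14, -0.006, 0], [0, 0, 0], 0.65]]'

```text
clock: 3.65
eef_pos: [494.7, 120.6, 38.9]
eef_rot: [3.141, 0.001, -0.27]
wrist_force: [-6.1, 1.6, 4.9]
finger_gap: 33.0
finger_force: 3.2
```

Request:
apply_moves --moves '[[[0.008, 0, 0], [0, 0, 0], 0.65], [[0.016, 0, 0], [0, 0, 0], 0.65], [[0.024, 0, 0], [0, 0, 0], 0.65], [[0.032, 0, 0], [0, 0, 0], 0.65], [[0.04, 0, 0], [0, 0, 0], 0.65], [[0.048, 0, 0], [0, 0, 0], 0.65], [[0.056, 0, 0], [0, 0, 0], 0.65], [[0.062, 0, 0], [0, 0, 0], 0.65], [[0.068, 0, 0], [0, 0, 0], 0.65], [[0.072, 0, 0], [0, 0, 0], 0.65]]'

```text
clock: 4.48
eef_pos: [512.1, 115.8, 38.9]
eef_rot: [3.141, 0.001, -0.27]
wrist_force: [-6.7, 1.0, 5.7]
finger_gap: 32.7
finger_force: 3.3
```

```bash
python3 -c "
from h import *
go([*J(-103,-42),38],YAW)
im=viewer.camera('top');cv2.imwrite('pics/top2.png',cv2.resize(im[155:255,270:400],(780,600),interpolation=cv2.INTER_CUBIC))"
```

```text
shift [0.0297 0.0023 0.0035] turn [ 0.0001  0.0004 -0.0001]
```

View pics/top2.png

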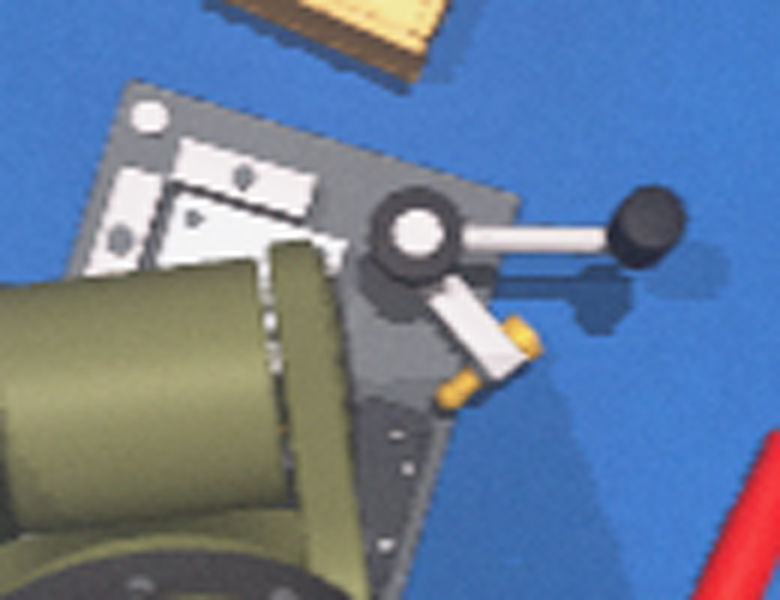

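The case's leading edge, at crop (165,190)–(340,240), is a few mm from the stop. I'll creep forward from here.

Request:
apply_moves --moves '[[[0.004, 0, 0], [0, 0, 0], 0.65], [[0.008, 0, 0], [0, 0, 0], 0.65], [[0.012, 0, 0], [0, 0, 0], 0.65], [[0.016, 0, 0], [0, 0, 0], 0.65], [[0.02, 0, 0], [0, 0, 0], 0.65]]'

```text
clock: 4.95
eef_pos: [516.7, 114.5, 38.8]
eef_rot: [3.141, 0.002, -0.27]
wrist_force: [-16.5, 4.9, 13.7]
finger_gap: 32.8
finger_force: 8.5
```

Request:
apply_moves --moves '[[[0.002, 0, 0], [0, 0, 0], 0.65], [[0.002, 0, 0], [0, 0, 0], 0.65], [[0.002, 0, 0], [0, 0, 0], 0.65]]'

```text
clock: 5.2
eef_pos: [516.7, 114.5, 38.9]
eef_rot: [3.141, 0.003, -0.27]
wrist_force: [-11.4, 2.8, 8.9]
finger_gap: 33.2
finger_force: 5.9
```

Request:
apply_moves --moves '[[[0.003, 0, 0], [0, 0, 0], 0.65], [[0.003, 0, 0], [0, 0, 0], 0.65], [[0.003, 0, 0], [0, 0, 0], 0.65]]'

```text
clock: 5.45
eef_pos: [516.7, 114.5, 38.9]
eef_rot: [3.141, 0.005, -0.27]
wrist_force: [-17.7, 4.8, 13.0]
finger_gap: 32.5
finger_force: 8.9
```

```bash
python3 -c "
from h import *
print(manip.read_state()['wrist_force'])
im=viewer.camera('scene');cv2.imwrite('pics/sc2.png',cv2.resize(im[170:270,260:410],(780,520),interpolation=cv2.INTER_CUBIC))"
```

```text
[-17.69382517   4.75517699  13.00854015]
```

View pics/sc2.png

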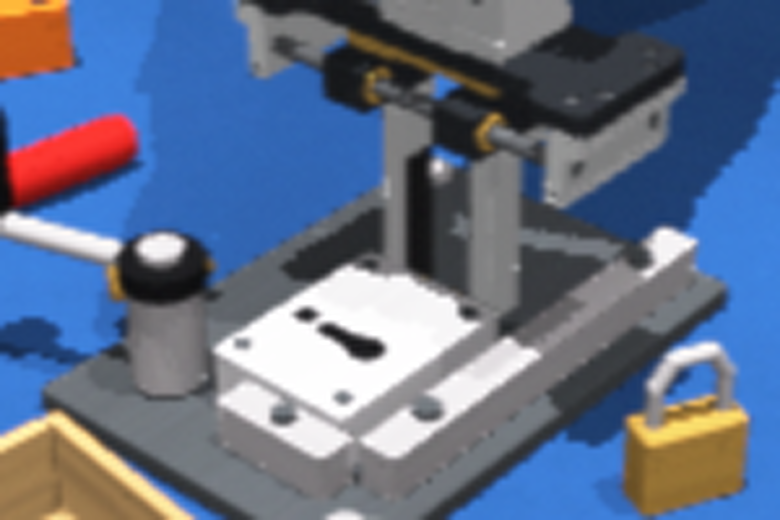

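The case sits home against the stop (crop (220,360)–(345,430)), parallel to the fence with a small gap there. TCP has stalled with force steady at about 18 N. I'll back off, lift, and go to the knob.

Request:
apply_moves --moves '[[[-0.01, 0, 0], [0, 0, 0], 0.65], [[-0.04, 0, 0], [0, 0, 0], 0.65], [[-0.08, 0, 0], [0, 0, 0], 0.65], [[-0.08, 0, -0.15], [0, 0, 0], 0.65], [[-0.08, 0, -0.3], [0, 0, 0], 0.65], [[-0.08, 0, -0.45], [0, 0, 0], 0.65], [[-0.08, 0, -0.6], [0, 0, 0], 0.65], [[-0.08, 0, -0.7], [0, 0, 0], 0.6], [[-0.08, 0, -0.7], [0, 0, 0], 0.55], [[-0.08, 0, -0.7], [0, 0, 0], 0.52]]'

```text
clock: 6.33
eef_pos: [499.1, 119.5, 214.5]
eef_rot: [-3.141, -0.002, -0.27]
wrist_force: [-0.6, -0.5, -1.1]
finger_gap: 44.0
finger_force: 0.0
```

```bash
python3 -c "
from h import *
go([601.4,-59.3,190],1.569)
im=viewer.camera('top');cv2.imwrite('pics/top3full.png',im)"
```

```text
shift [0.5851 0.5801 0.0989] turn [ 4.000e-04 -8.000e-04 -5.855e-01]
```

Request:
apply_moves --moves '[[[0.585, 0.58, 0.1], [0, 0, -0.585], 0.52], [[0.585, 0.58, 0.1], [0, 0, -0.585], 0.52], [[0.585, 0.58, 0.1], [0, 0, -0.585], 0.52], [[0.585, 0.58, 0.1], [0, 0, -0.585], 0.52], [[0.585, 0.58, 0.1], [0, 0, -0.585], 0.52], [[0.585, 0.58, 0.1], [0, 0, -0.585], 0.52], [[0.585, 0.58, 0.1], [0, 0, -0.585], 0.52], [[0.585, 0.58, 0.1], [0, 0, -0.585], 0.52], [[0.585, 0.58, 0.1], [0, 0, -0.585], 0.52], [[0.585, 0.58, 0.1], [0, 0, -0.585], 0.52], [[0.585, 0.58, 0.1], [0, 0, -0.585], 0.52], [[0.585, 0.58, 0.1], [0, 0, -0.585], 0.52]]'

```text
clock: 7.38
eef_pos: [600.6, -59.3, 186.5]
eef_rot: [-3.138, 0.001, 1.212]
wrist_force: [-0.3, 0.6, 0.5]
finger_gap: 45.1
finger_force: 0.0
```

Request:
apply_moves --moves '[[[0, 0, 0], [0, 0, -0.12], 0.52], [[0, 0, 0], [0, 0, -0.12], 0.52], [[0, 0, 0], [0, 0, -0.12], 0.52], [[0, 0, 0], [0, 0, -0.12], 0.52]]'

```text
clock: 7.72
eef_pos: [600.7, -59.3, 186.7]
eef_rot: [-3.139, -0.0, 1.589]
wrist_force: [0.4, -0.8, 0.4]
finger_gap: 45.0
finger_force: 0.0
```

```bash
python3 -c "
from h import *
go([601.4,-59.3,97],1.569)
im=viewer.camera('wrist');cv2.imwrite('pics/w1.png',im)"
```

```text
shift [-3.000e-04  3.900e-03  3.587e-01] turn [-0.0009 -0.0001  0.0064]
```

View pics/w1.png

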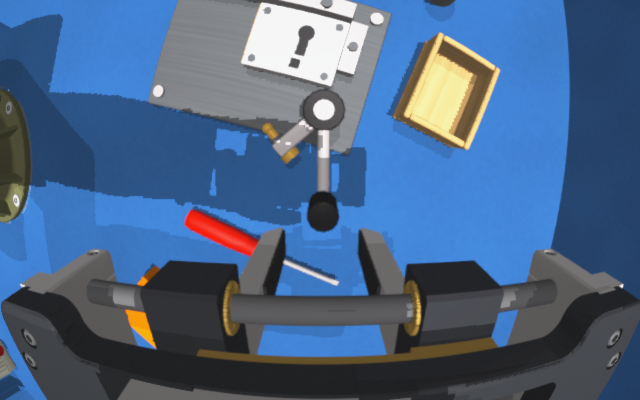

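The knob (322,212) is centred between the fingertips (270,250) and (375,250), and the case sits at the stop. I'll descend around it.

Request:
apply_moves --moves '[[[0, 0.004, 0.12], [0, 0, 0.006], 0.52], [[0, 0.004, 0.24], [0, 0, 0.006], 0.52], [[0, 0.004, 0.34], [0, 0, 0.006], 0.52], [[0, 0.004, 0.358], [0, 0, 0.006], 0.52], [[0, 0.004, 0.358], [0, 0, 0.006], 0.52]]'

```text
clock: 8.18
eef_pos: [601.5, -59.3, 97.4]
eef_rot: [-3.138, -0.001, 1.561]
wrist_force: [0.4, -0.2, 0.0]
finger_gap: 45.3
finger_force: 0.0
```

```bash
cat >> h.py <<'E'
SP=np.array([601.6,25.1])
def arc(angles,lead=0.):
    "shares along arc; angles = TCP bar angles (rad, clockwise negative)"
    for a in angles:
        p=SP+85*np.array([np.cos(a),np.sin(a)]); print(round(a,3),end=" "); go([*p,97],a+np.pi)
E
python3 -c "
from h import *
s=manip.read_state();print(s['wrist_force'],s['moment']);a=-1.572
arc([a-.06*k for k in range(1,13)])"
```

```text
[ 0.44519393 -0.22394952  0.02516714] [-0.03321116 -0.02828973 -0.00644217]
-1.632 shift [-0.002  -0.0203  0.0016] turn [-0.0012 -0.0001  0.0163]
-1.692 shift [-0.0003 -0.0407  0.0017] turn [-0.0012 -0.0001  0.0354]
-1.752 shift [ 0.0026 -0.0608  0.0018] turn [-0.0012 -0.0001  0.0545]
-1.812 shift [ 0.0066 -0.0808  0.0019] turn [-0.0012 -0.      0.0736]
-1.872 shift [ 0.0119 -0.1005  0.0019] turn [-0.0012  0.      0.0927]
-1.932 shift [ 0.0183 -0.1199  0.002 ] turn [-0.0012  0.      0.1118]
-1.992 shift [ 0.0259 -0.1388  0.0021] turn [-1.200e-03  1.000e-04  1.309e-01]
-2.052 shift [ 0.0346 -0.1573  0.0022] turn [-1.2e-03  1.0e-04  1.5e-01]
-2.112 shift [ 0.0444 -0.1752  0.0022] turn [-1.200e-03  1.000e-04  1.691e-01]
-2.172 shift [ 0.0553 -0.1924  0.0023] turn [-0.0012  0.0002  0.1882]
-2.232 shift [ 0.0672 -0.209   0.0024] turn [-1.200e-03  2.000e-04  2.073e-01]
-2.292 shift [ 0.08   -0.2249  0.0024] turn [-0.0012  0.0003  0.2264]
```

Request:
apply_moves --moves '[[[-0.002, -0.02, 0], [0, 0, 0.016], 0.52], [[0, -0.03, 0], [0, 0, 0.026], 0.52], [[0, -0.04, 0], [0, 0, 0.035], 0.52], [[0.003, -0.061, 0], [0, 0, 0.055], 0.52], [[0.007, -0.081, 0], [0, 0, 0.074], 0.52], [[0.012, -0.1, 0], [0, 0, 0.093], 0.52], [[0.018, -0.12, 0], [0, 0, 0.112], 0.52], [[0.026, -0.139, 0], [0, 0, 0.131], 0.52], [[0.035, -0.157, 0], [0, 0, 0.15], 0.52], [[0.044, -0.175, 0], [0, 0, 0.169], 0.52]]'

```text
clock: 9.02
eef_pos: [559.7, -48.9, 101.3]
eef_rot: [3.138, -0.001, 1.027]
wrist_force: [2.0, -5.9, -2.1]
finger_gap: 45.3
finger_force: 2.6
```

```bash
python3 -c "
from h import *
s=manip.read_state();p=s['eef_pos'][:2]-SP;print(s['wrist_force'],s['moment'],np.linalg.norm(p),np.arctan2(*p[::-1]))
arc([-2.112-.03*k for k in range(1,13)])
im=viewer.camera('top');cv2.imwrite('pics/top4.png',cv2.resize(im[165:265,270:420],(780,520),interpolation=cv2.INTER_CUBIC))"
```

```text
[ 2.01951668 -5.85033318 -2.06810255] [-0.9165363  -0.57096907 -0.0872498 ] 85.04547457595591 -2.085647649523688
-2.142 shift [ 0.0002 -0.0192  0.0171] turn [ 0.0013 -0.0002  0.0088]
-2.172 shift [ 0.0006 -0.0294  0.017 ] turn [ 0.0013 -0.0002  0.0184]
-2.202 shift [ 0.0013 -0.0396  0.017 ] turn [ 0.0012 -0.0002  0.0279]
-2.232 shift [ 0.0024 -0.0497  0.017 ] turn [ 0.0012 -0.0003  0.0375]
-2.262 shift [ 0.0037 -0.0598  0.0169] turn [ 0.0012 -0.0003  0.047 ]
-2.292 shift [ 0.0054 -0.0699  0.0169] turn [ 0.0012 -0.0003  0.0566]
-2.322 shift [ 0.0073 -0.0799  0.0168] turn [ 0.0012 -0.0003  0.0661]
-2.352 shift [ 0.0096 -0.0899  0.0168] turn [ 0.0012 -0.0003  0.0757]
-2.382 shift [ 0.0121 -0.0997  0.0168] turn [ 0.0012 -0.0004  0.0852]
-2.412 shift [ 0.015  -0.1095  0.0167] turn [ 0.0012 -0.0004  0.0948]
-2.442 shift [ 0.0181 -0.1192  0.0167] turn [ 0.0012 -0.0004  0.1043]
-2.472 shift [ 0.0216 -0.1289  0.0166] turn [ 0.0012 -0.0004  0.1139]
```

View pics/top4.png

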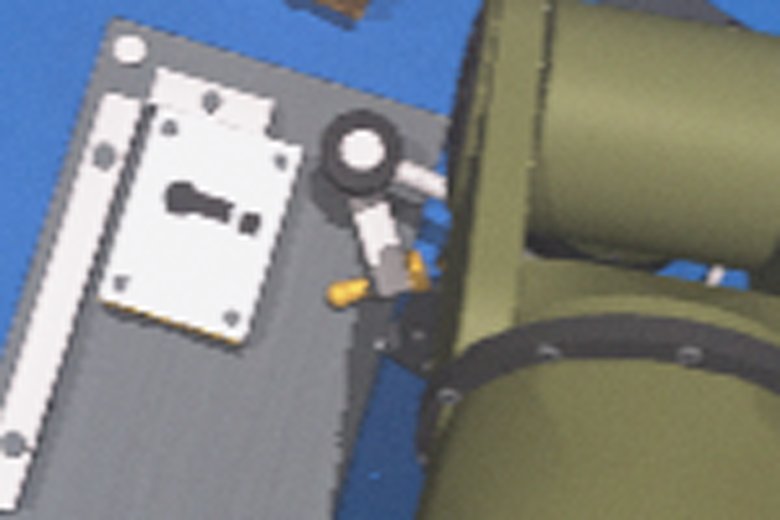

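Crop shows the case still home at the stop and the clamp arm at (380,250), halfway through its swing with its tip at (335,295). The lever turns at about 6 N. I'll continue.

Request:
apply_moves --moves '[[[0.001, -0.029, 0.005], [0, 0, 0.018], 0.52], [[0.001, -0.04, 0.01], [0, 0, 0.028], 0.52], [[0.002, -0.05, 0.012], [0, 0, 0.038], 0.52], [[0.004, -0.06, 0.012], [0, 0, 0.047], 0.52], [[0.005, -0.07, 0.012], [0, 0, 0.057], 0.52], [[0.007, -0.08, 0.012], [0, 0, 0.066], 0.52]]'

```text
clock: 9.57
eef_pos: [544.0, -36.9, 98.6]
eef_rot: [3.137, -0.002, 0.823]
wrist_force: [2.2, -3.5, 2.5]
finger_gap: 45.7
finger_force: 2.3
```

```bash
cat > st.py <<'E'
from h import *
import sys
s=manip.read_state();p=s['eef_pos'][:2]-SP;a=np.arctan2(*p[::-1]);t=np.array([np.sin(a),-np.cos(a)])
print(s['wrist_force'],"tang",t@s['wrist_force'][:2],np.linalg.norm(p),a)
arc([a-float(sys.argv[1])*k for k in range(1,int(sys.argv[2])+1)])
im=viewer.camera('top');cv2.imwrite(f"pics/c{s['clock']:.1f}.png",cv2.resize(im[165:265,270:400],(780,600),interpolation=cv2.INTER_CUBIC))
E
python3 st.py .02 10
```

```text
[ 2.16771629 -3.53559875  2.50654804] tang -3.994381844125626 84.62225857727897 -2.3192562985965934
-2.339 shift [-0.0015 -0.0068  0.0065] turn [ 0.0013 -0.0008  0.0066]
-2.359 shift [-0.0012 -0.0136  0.0064] turn [ 0.0013 -0.0008  0.013 ]
-2.379 shift [-0.0009 -0.0204  0.0064] turn [ 0.0013 -0.0008  0.0194]
-2.399 shift [-0.0004 -0.0272  0.0064] turn [ 0.0013 -0.0008  0.0257]
-2.419 shift [ 0.0002 -0.034   0.0063] turn [ 0.0013 -0.0008  0.0321]
-2.439 shift [ 0.001  -0.0407  0.0063] turn [ 0.0013 -0.0008  0.0385]
-2.459 shift [ 0.0018 -0.0475  0.0063] turn [ 0.0013 -0.0008  0.0448]
-2.479 shift [ 0.0029 -0.0542  0.0063] turn [ 0.0013 -0.0009  0.0512]
-2.499 shift [ 0.004  -0.0609  0.0062] turn [ 0.0013 -0.0009  0.0576]
-2.519 shift [ 0.0053 -0.0676  0.0062] turn [ 0.0012 -0.0009  0.0639]
```

Request:
apply_moves --moves '[[[0, -0.014, 0.003], [0, 0, 0.013], 0.52], [[0, -0.02, 0.005], [0, 0, 0.019], 0.52], [[0, -0.027, 0.005], [0, 0, 0.026], 0.52], [[0, -0.034, 0.005], [0, 0, 0.032], 0.52], [[0.001, -0.041, 0.005], [0, 0, 0.038], 0.52], [[0.001, -0.041, 0.005], [0, 0, 0.038], 0.52]]'

```text
clock: 10.12
eef_pos: [535.1, -29.2, 95.2]
eef_rot: [3.141, -0.0, 0.705]
wrist_force: [1.9, -0.9, 2.6]
finger_gap: 45.2
finger_force: 1.5
```

```bash
python3 st.py .02 10
```

```text
[ 1.85755561 -0.89269741  2.56153162] tang -1.8658217808255215 85.8604583878196 -2.457422138090898
-2.477 shift [ 0.0037 -0.0067 -0.0074] turn [ 0.    -0.     0.013]
-2.497 shift [ 0.004  -0.0135 -0.0074] turn [ 0.     -0.      0.0194]
-2.517 shift [ 0.0045 -0.0203 -0.0074] turn [ 0.     -0.      0.0258]
-2.537 shift [ 0.0051 -0.0271 -0.0074] turn [ 0.     -0.      0.0321]
-2.557 shift [ 0.0058 -0.0338 -0.0074] turn [ 0.     -0.      0.0385]
-2.577 shift [ 0.0067 -0.0406 -0.0074] turn [ 0.     -0.      0.0449]
-2.597 shift [ 0.0078 -0.0473 -0.0074] turn [ 0.     -0.      0.0512]
-2.617 shift [ 0.0089 -0.054  -0.0074] turn [ 0.     -0.      0.0576]
-2.637 shift [ 0.0102 -0.0607 -0.0074] turn [ 0.    -0.     0.064]
-2.657 shift [ 0.0116 -0.0673 -0.0074] turn [ 0.     -0.      0.0703]
```

```bash
ls -t pics/c* | head -1; cp $(ls -t pics/c* | head -1) pics/now.png
```

```text
pics/c10.1.png
```

View pics/now.png

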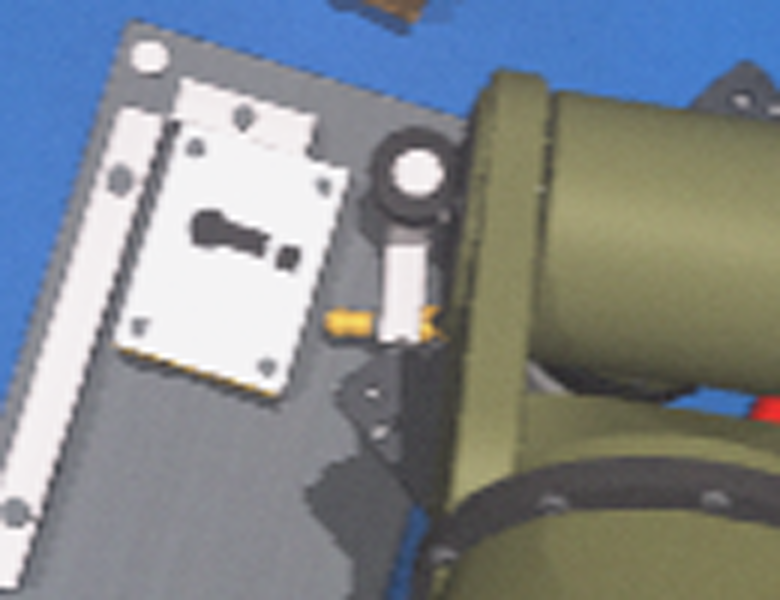

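The crop shows the screw tip at (330,322), about 8 mm from the case's long side (305,310), with the case still home. I'll advance until it touches.

Request:
apply_moves --moves '[[[0.004, -0.007, -0.007], [0, 0, 0.013], 0.52], [[0.004, -0.0135, -0.007], [0, 0, 0.019], 0.52], [[0.0045, -0.02, -0.007], [0, 0, 0.026], 0.52], [[0.005, -0.027, -0.007], [0, 0, 0.032], 0.52], [[0.006, -0.034, -0.007], [0, 0, 0.038], 0.52], [[0.007, -0.0405, -0.007], [0, 0, 0.045], 0.52], [[0.008, -0.047, -0.007], [0, 0, 0.051], 0.52]]'

```text
clock: 10.75
eef_pos: [528.6, -19.0, 96.4]
eef_rot: [-3.141, 0.001, 0.544]
wrist_force: [0.8, -5.2, -3.4]
finger_gap: 45.5
finger_force: 2.4
```

```bash
python3 st.py .015 12
```

```text
[ 0.82786927 -5.2173387  -3.38205721] tang -4.893547856632155 85.30181766990842 -2.598035858916589
-2.613 shift [ 0.0012 -0.0051 -0.0025] turn [-0.0001  0.0003  0.005 ]
-2.628 shift [ 0.0014 -0.0102 -0.0025] turn [-0.0001  0.0003  0.0097]
-2.643 shift [ 0.0016 -0.0153 -0.0025] turn [-0.0001  0.0003  0.0145]
-2.658 shift [ 0.0018 -0.0204 -0.0025] turn [-0.0001  0.0003  0.0193]
-2.673 shift [ 0.0022 -0.0255 -0.0025] turn [-0.0001  0.0003  0.0241]
-2.688 shift [ 0.0026 -0.0306 -0.0025] turn [-0.0001  0.0003  0.0288]
-2.703 shift [ 0.0031 -0.0356 -0.0025] turn [-0.0001  0.0003  0.0336]
-2.718 shift [ 0.0037 -0.0407 -0.0025] turn [-0.0001  0.0003  0.0384]
-2.733 shift [ 0.0043 -0.0458 -0.0025] turn [-0.0001  0.0003  0.0432]
-2.748 shift [ 0.0051 -0.0508 -0.0025] turn [-0.0001  0.0003  0.0479]
-2.763 shift [ 0.0059 -0.0558 -0.0025] turn [-0.0001  0.0003  0.0527]
-2.778 shift [ 0.0067 -0.0609 -0.0025] turn [-0.0001  0.0003  0.0575]
```

Request:
apply_moves --moves '[[[0.001, -0.005, 0], [0, 0, 0.005], 0.52], [[0.001, -0.01, 0], [0, 0, 0.01], 0.52], [[0.0015, -0.015, 0], [0, 0, 0.0145], 0.52], [[0.002, -0.02, 0], [0, 0, 0.019], 0.52]]'

```text
clock: 11.13
eef_pos: [526.6, -15.1, 96.4]
eef_rot: [3.141, 0.001, 0.485]
wrist_force: [1.1, -9.1, -4.7]
finger_gap: 45.3
finger_force: 4.2
```

Request:
apply_moves --moves '[[[0, -0.005, 0], [0, 0, 0.005], 0.52], [[0.0005, -0.01, 0], [0, 0, 0.0095], 0.52]]'

```text
clock: 11.3
eef_pos: [525.5, -12.9, 96.4]
eef_rot: [3.141, 0.001, 0.455]
wrist_force: [0.2, -10.6, -4.5]
finger_gap: 45.5
finger_force: 4.4
```

Request:
apply_moves --moves '[[[0, -0.005, 0], [0, 0, 0.005], 0.52], [[0.0005, -0.01, 0], [0, 0, 0.0095], 0.52]]'

```text
clock: 11.47
eef_pos: [524.5, -10.7, 96.4]
eef_rot: [3.141, 0.001, 0.425]
wrist_force: [-0.3, -11.1, -2.4]
finger_gap: 45.1
finger_force: 4.7
```

```bash
python3 st.py .015 8
```

```text
[ -0.27518129 -11.06120181  -2.40385932] tang -9.919682753487148 85.02856279977156 -2.7075250288833446
-2.723 shift [ 0.0001 -0.0051 -0.0022] turn [0.0002 0.0004 0.002 ]
-2.738 shift [ 0.0002 -0.0102 -0.0022] turn [0.0002 0.0004 0.0067]
-2.753 shift [ 0.0003 -0.0153 -0.0022] turn [0.0002 0.0004 0.0115]
-2.768 shift [ 0.0005 -0.0204 -0.0022] turn [0.0002 0.0004 0.0163]
-2.783 shift [ 0.0008 -0.0255 -0.0022] turn [0.0002 0.0004 0.021 ]
-2.798 shift [ 0.0012 -0.0306 -0.0022] turn [0.0003 0.0004 0.0258]
-2.813 shift [ 0.0017 -0.0356 -0.0022] turn [0.0003 0.0004 0.0306]
-2.828 shift [ 0.0022 -0.0407 -0.0022] turn [0.0003 0.0004 0.0354]
```

Request:
apply_moves --moves '[[[0, -0.005, 0], [0, 0, 0.004], 0.52], [[0, -0.01, 0], [0, 0, 0.008], 0.52]]'

```text
clock: 11.68
eef_pos: [523.3, -8.4, 96.4]
eef_rot: [3.141, 0.002, 0.4]
wrist_force: [-0.8, -11.0, -3.2]
finger_gap: 45.4
finger_force: 5.2
```

Request:
apply_moves --moves '[[[0, -0.005, 0], [0, 0, 0.005], 0.52], [[0, -0.005, 0], [0, 0, 0.005], 0.52]]'

```text
clock: 11.85
eef_pos: [522.6, -7.0, 96.4]
eef_rot: [3.141, 0.002, 0.384]
wrist_force: [-2.7, -9.0, -1.8]
finger_gap: 45.2
finger_force: 3.8
```

Request:
apply_moves --moves '[[[0, -0.005, 0], [0, 0, 0.005], 0.52], [[0, -0.005, 0], [0, 0, 0.005], 0.52]]'

```text
clock: 12.02
eef_pos: [522.4, -6.3, 96.4]
eef_rot: [3.14, 0.001, 0.369]
wrist_force: [0.2, -12.0, -4.0]
finger_gap: 45.4
finger_force: 5.9
```

```bash
python3 st.py .015 3
```

```text
[  0.21939886 -12.01265061  -4.0098766 ] tang -11.249293867037265 85.14433129488116 -2.7644706223322784
-2.779 shift [ 0.0006 -0.0051 -0.0024] turn [0.0004 0.0004 0.0021]
-2.794 shift [ 0.0006 -0.0102 -0.0024] turn [0.0004 0.0004 0.0068]
-2.809 shift [ 0.0008 -0.0153 -0.0024] turn [0.0004 0.0004 0.0116]
```

Request:
apply_moves --moves '[[[0, -0.005, 0], [0, 0, 0.004], 0.52], [[0, -0.005, 0], [0, 0, 0.004], 0.52]]'

```text
clock: 12.23
eef_pos: [522.3, -5.6, 96.4]
eef_rot: [3.139, 0.001, 0.356]
wrist_force: [3.1, -16.8, -6.2]
finger_gap: 45.4
finger_force: 8.4
```

Request:
apply_moves --moves '[[[0, -0.005, 0], [0, 0, 0.004], 0.52], [[0, -0.005, 0], [0, 0, 0.004], 0.52]]'

```text
clock: 12.4
eef_pos: [521.9, -4.6, 96.4]
eef_rot: [3.139, 0.001, 0.343]
wrist_force: [3.9, -18.4, -6.6]
finger_gap: 45.1
finger_force: 9.2
```

```bash
python3 st.py .015 3
```

```text
[  3.93631801 -18.42090848  -6.60468728] tang -18.63459309232577 85.02795154695795 -2.784421115952159
-2.799 shift [ 0.0001 -0.0051 -0.0022] turn [0.0008 0.0003 0.0004]
-2.814 shift [ 0.0001 -0.0102 -0.0022] turn [0.0008 0.0003 0.0052]
-2.829 shift [ 0.0002 -0.0153 -0.0023] turn [0.0008 0.0002 0.01  ]
```

Request:
apply_moves --moves '[[[0, -0.005, 0], [0, 0, 0.003], 0.52], [[0, -0.005, 0], [0, 0, 0.003], 0.52]]'

```text
clock: 12.62
eef_pos: [521.5, -3.6, 96.5]
eef_rot: [3.139, 0.001, 0.334]
wrist_force: [2.7, -19.5, -5.9]
finger_gap: 45.4
finger_force: 9.5
```

Request:
apply_moves --moves '[[[0, -0.005, 0], [0, 0, 0.004], 0.52], [[0, -0.005, 0], [0, 0, 0.004], 0.52]]'

```text
clock: 12.78
eef_pos: [521.0, -2.4, 96.5]
eef_rot: [3.139, 0.001, 0.321]
wrist_force: [2.3, -19.7, -5.7]
finger_gap: 45.1
finger_force: 9.5
```

```bash
python3 st.py .015 3
```

```text
[  2.34311392 -19.72370707  -5.69547717] tang -19.424399580761353 85.1578093448919 -2.812954637512257
-2.828 shift [ 0.0006 -0.0051 -0.0022] turn [0.0008 0.0003 0.0025]
-2.843 shift [ 0.0007 -0.0102 -0.0022] turn [0.0008 0.0003 0.0073]
-2.858 shift [ 0.0009 -0.0153 -0.0022] turn [0.0008 0.0003 0.012 ]
```

The force has plateaued at 19 N, so the clutch is slipping. I'll add about 4 mm to be safely inside the window, then back off.

Request:
apply_moves --moves '[[[0, -0.005, 0], [0, 0, 0.004], 0.52], [[0.0005, -0.01, 0], [0, 0, 0.009], 0.52], [[0.0005, -0.015, 0], [0, 0, 0.013], 0.52], [[0.0005, -0.015, 0], [0, 0, 0.013], 0.52], [[0.0005, -0.015, 0], [0, 0, 0.013], 0.52]]'

```text
clock: 13.25
eef_pos: [519.7, 1.2, 96.4]
eef_rot: [3.139, 0.002, 0.281]
wrist_force: [1.2, -20.4, -5.4]
finger_gap: 45.2
finger_force: 9.4
```

```bash
python3 st.py .015 1
```

```text
[  1.17269179 -20.35987375  -5.40405672] tang -19.871578659263026 85.29560557328334 -2.8573064254053406
-2.872 shift [ 0.0012 -0.0051 -0.0023] turn [0.0008 0.0005 0.0038]
```

Slip is about 0.07–0.08 rad. I'll back off to centre the cage and lift.

Request:
apply_moves --moves '[[[0, 0.015, 0], [0, 0, 0], 0.52], [[0, 0.03, 0], [0, 0, 0], 0.52], [[0, 0.041, 0], [0, 0, 0], 0.52], [[0, 0.041, 0], [0, 0, 0], 0.52], [[0, 0.041, -0.1], [0, 0, 0], 0.52], [[0, 0.041, -0.2], [0, 0, 0], 0.52], [[0, 0.041, -0.3], [0, 0, 0], 0.52], [[0, 0.041, -0.4], [0, 0, 0], 0.52], [[0, 0.041, -0.5], [0, 0, 0], 0.52], [[0, 0.041, -0.5], [0, 0, 0], 0.52]]'

```text
clock: 14.13
eef_pos: [524.3, -6.7, 226.6]
eef_rot: [3.139, -0.007, 0.282]
wrist_force: [-0.3, -0.2, 1.6]
finger_gap: 44.9
finger_force: 0.0
```

```bash
python3 - <<'E'
from h import *
print(manip.read_state()["wrist_force"])
a=viewer.camera("wrist");cv2.imwrite("pics/w2.png",a)
t=viewer.camera("top");cv2.imwrite("pics/t9.png",t)
a=cv2.resize(a,(480,300));t=cv2.resize(t[165:265,250:410],(480,300),interpolation=cv2.INTER_CUBIC)
s=viewer.camera("scene")[170:270,250:410]
cv2.imwrite("pics/fin.png",np.vstack([np.hstack([a[:,90:470],cv2.resize(t,(400,250)) if 0 else t[:,:400]]),np.hstack([cv2.resize(s,(480,290),interpolation=cv2.INTER_CUBIC),np.zeros((290,300,3),np.uint8)])]))
E
```

```text
[-0.33545679 -0.23848533  1.56133049]
```

View pics/fin.png

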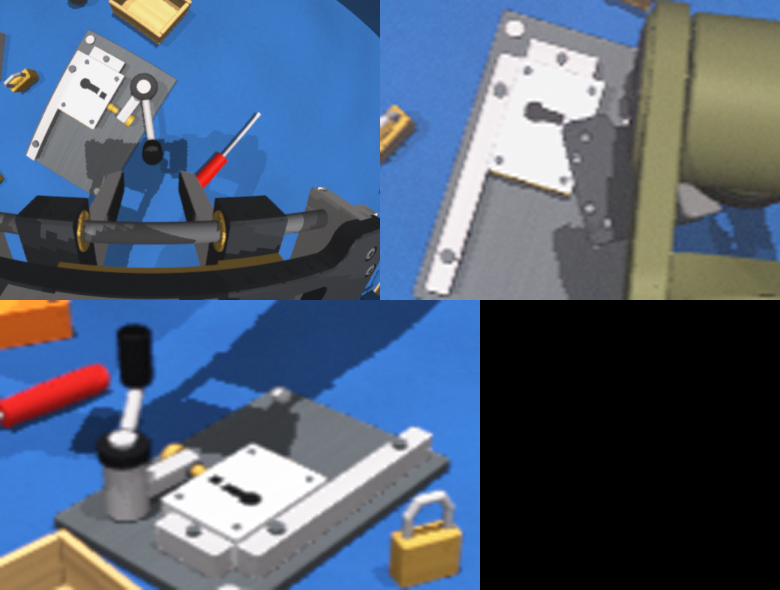

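The final view shows the case flush with the fence and stop, and the brass screw pressing its side (scene crop (198,470)). The lever is free, the fingers are clear above the knob, and the neighbours are undisturbed. Handing in.

```bash
python3 -c "
from cell import manip
print(manip.sign_off())"
```

```text
the job is handed in; nothing more can be done
None
```

I handed the job in at about 14 s on the robot's clock, and no verdict came back: the case is home against the stop and flush with the fence, and the clamp's clutch slipped at a steady 19 N, by an estimated 0.07–0.08 rad from the tool's path, before I let go.

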